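Set the mixing valve to its setting tab and start the pump

ROBOT

A 7-joint arm with a two-finger parallel gripper is mounted at the origin on the work surface. World frame = base frame: x ahead of the robot, y to its left, z up, the work surface at z = 0. Lengths are in mm, angles in degrees, forces in N, time in s.
With the tool pointing down it reaches from about 425 to 950 mm from the base axis. Payload 16.7 kg.
Tool frame: the origin (TCP) lies between the finger pads; the fingertips stand 19 mm ahead of it and the grasp point (between the pads) is the TCP; z points along the fingers, y is the line along which they close (so a half turn about z gives the same grasp; the last joint's range is limited). The gripper opens to 94 mm and grips with 3 to 60 N. Pads are 16 mm wide; open, the fingers measure 119 mm over their backs; the gripper's body (75 mm by 177 mm) begins 78 mm behind the grasp point.
Start: joints at [61.736, 24.414, 4.234, 92.017, -1.954, 63.644, -3.845], TCP at [227.488, -635.472, 224.467] pointing down, gripper open.
Joint ranges: [-163.25, 163.25], [-28.42, 122.38], [-70.27, 78.77], [12.13, 141.07], [-58.53, 238.53], [9.26, 117.41], [-156.51, 156.51]. Speed limits (degrees/s): [108.29, 108.29, 136.94, 136.94, 172.46, 172.46, 172.46].

INTERFACE

Orientations are given as [roll, pitch, yaw] about the fixed x, y, z axes, in that order (R = Rz(yaw) Ry(pitch) Rx(roll)).
In Python, from bench import robot gives the robot as it stands. The module is installed in compiled form; this text tells all that it offers.
- The arm moves only by the shell command python3 -m creep 'ROWS' [FORCE]. ROWS is JSON, a list that holds one entry, the list of rows, each a list of 5 numbers: the shift along the tool's x, y, z in mm, then the turn about the tool's z in units of 5 degrees (1.0 is 5 degrees), then the closure, from 0 (fully open) to 1 (shut). In form: [[[dx, dy, dz, spin, grip], ...]]. A call has 1 to 5 rows; each row shifts and turns the commanded pose from where the row before left it, along the tool's axes as they then stand; what a row does not reach is not made up. A row lasts 1/12 s, in which the tool goes at most 41.7 mm and 7.16 degrees, less where a joint would pass 70% of its speed; a pose out of reach is approached as far as the arm can. A call is refused whole if a number of a shift passes 41.7 or a number of a turn 1, either way. A call with a gripper value outside its range is refused whole. The fingers move at their own pace and stop on an object; FORCE is the grip in N (left out, the last holds). Time passes only in rows, so rows that do not move let the fingers close. It gives the time, the measured TCP pose, the force, the opening and the grip force at its end, in the units of the state.
- robot.read_state(): the state, without advancing time (a new reading comes with each control period).
- robot.capture(name): name is "scene" or "top" or "wrist"; returns (picture, depth): 400x640x3 uint8, blue, green, red; 400x640 float32, mm along the optical axis (not along the pixel's ray), 0 where there is no reading.
- robot.camera_info(name): a dict with "fov_y" (degrees; the focal length in pixels is half the picture's height over the tangent of half this angle, whatever the lens; pixels are square), "cx", "cy" (the principal point, pixels), "dist_coeffs" ([k1, k2, p1, p2, k3] as OpenCV has them; the pictures are not rectified), "R" (3x3) and "t" (3): a world point X has camera coordinates R X + t; the wrist camera has in their place "tool_from_camera" (4x4, takes a point from camera to tool coordinates, whose origin is the TCP and whose axes are the flange's). Camera axes: x right, y down, z forward; pixel columns grow to the right and rows downward; lengths in mm; the calibration is good to about 2 mm. A picture is of the moment at which its call begins: read the wrist's pose just before it. camera_info takes no time and is no camera call.
- robot.close_job(): hands the job in; it is judged then, once.
Trained networks look in the newest picture that a camera, given by its name, has taken for a name from the list of things; names that differ only in an ending like _2 or _b are one class to them, and where a whole thing is asked for, a point or a joint stands for the part that bears it (a point fixed in the world has none). Each returns a list of dicts, best first, with "confidence" (0 to 1); they miss things now and then, are a little off and sometimes report something else, mostly with a low value. They report only what shows in the picture. A call takes as long as a camera call. They do not tell look-alikes from the thing itself.
- robot.trace(target, camera): "region" (400x640 bool, what is visible of it) and "position" ([column, row] in pixels, amid what is visible of it).
- robot.pinpoint(target, camera): "position" ([column, row] in pixels: a listed point, or the origin of a listed thing).
The state is a dict: "clock": time; "q": joint angles; "joint_vel": joint speeds; "effort": joint torques, N m; "position": TCP position; "ee_rot": TCP orientation; "force": force on the tool from outside, world axes, zero at the start; "torque": the same for the moment, N m; "opening": finger opening in mm; "grip_force": force on a finger pad.
Only numpy, scipy, OpenCV 4.12 (cv2) and the standard library are available. Lean on these libraries where they do the work, as an engineer would, in place of code of your own. Each camera call takes 0.05 s, during which the arm holds its last target. There are 200 camera calls.

TASK

Bring the demonstration heating circuit into service: push the red lever of the blue mixing valve round, opening it until the white pointer on its ring stands in line with the middle of the yellow setting tab on the scale, and then press the green start button on top of the pump's terminal box fully in and let it go. Nothing is to be picked up: leave the yellow tab and the loose things (brass tee, paste jar, tape spool, wrench) where they are.

Things in the scene. Friction and masses are not known exactly. Their poses are not given: they have to be found in the camera images.
- rig: Blue steel tray, 280 x 500 x 10 mm with a 20 mm rim, bolted down (rig x -150 to 130, y -270 to 230 mm), carrying a pipe along its y axis, 75 mm up, through a blue mixing valve (centre x 0, y 100; flanges 100 mm across, 125 mm high) and a red pump (y -125; motor points to -x, to x -126 mm). Origin on the bench under the pipe; x away from the robot at yaw 0, z up.
- valve_axis (a point): Point on the vertical axis of the valve's ring and lever, at the lever's mid height (150 mm above the bench). The round dark grey scale plate under the ring has radius 54 mm, top 130 mm above the bench, with 11 white marks 9 degrees apart on its rig +x side.
- mix_lever (a joint): Angle of the valve's black ring (56 mm across) with lever and pointer: 0 closed (stop) to 1.571 open (stop), growing anticlockwise seen from above. The lever points to rig angle 2.356 + value (anticlockwise from rig +x), the pointer opposite. Starts near closed (0 to 0.4). Stiff: about 0.5 N m (5 N at 100 mm from the axis); stays where left, no spring, no catch.
- lever_grip (a point): Middle of the lever's red end, 97.5 mm from the axis, 150 mm above the bench. The red end is a bar 16 mm wide, 14 mm tall, from 70 to 125 mm from the axis; inside that a steel bar 12 mm wide, 8 mm tall. Nothing below the red end's sweep is higher than 125 mm above the bench. Its x axis points to the ring's axis and on along the pointer.
- pointer_tip (a point): Tip of the white pointer on the ring, 51 mm from the axis opposite the lever, just above the scale plate, 136 mm above the bench. Its x axis points outwards along the pointer.
- setting_tab (a joint): Place of the yellow setting tab on the scale, as the same angle (0.7 to 1.35): the pointer stands at the middle of the tab when joint mix_lever equals this value. Only a light friction clip holds it, so do not push it.
- tab_mark (a point): Yellow setting tab clipped on the rim of the scale plate: 7 mm wide along the rim, 53 to 66 mm from the axis, top 133.5 mm above the bench. This point lies on its top, mid width, 56 mm from the axis. Its x axis points radially outwards.
- start_button_top (a point): Centre of the top of the green start button, 24 mm across, facing up, 176 mm above the bench, 10 mm above a grey collar 40 mm across. It stands mid-lid on the black terminal box (88 x 84 mm, lid 154 mm above the bench) on the pump's red motor, at rig x -80, y -125 mm.
- start_button (a joint): Travel of the start button: 0 out, 0.006 m fully pressed, against a spring (1.5 N at first, 5 N fully in); it springs back when let go.
- tee: Loose brass tee fitting, 68 mm long, 44 mm wide, 52 mm tall, standing on the tray on the side of the valve away from the pump. Origin under its middle. Leave it.
- paste_jar: Loose small jar with a red cap, 56 mm across, 65 mm tall, standing on the tray behind the pipe. Origin under its middle. Leave it.
- tape_spool: Loose spool of thread tape, 52 mm across, 16 mm tall, lying on the tray in front of the pipe. Origin under its middle. Leave it.
- wrench: Loose steel wrench, 200 mm long, lying on the bench in front of the tray. Origin under its middle, x along it. Leave it.
There are look-alikes about, which are no part of the job. Of the things that look like the tape_spool, the largest one is meant.

How it is judged:
By the outcome, as a careful person would: the job done as asked, in the order asked, and still so for the second after the job is handed in, with the robot touching nothing.
It also fails if it takes over 43 s, if anything falls off the work surface, if the arm or the gripper's body presses on something with over 40 N, if the wrist force passes 120 N, or if a joint passes its speed limit or range.

## Working session

There is one attempt and no reset: what is moved stays moved. The work goes in short steps, Python scripts to look and compute and a shell command to move; the robot and the scene stay as the last step left them, time stands still between calls to the robot, and variables do not carry over. Pictures are saved under pics/ and viewed, at most 10 in all, crops included, and the job is handed in when it is done.

```bash
mkdir -p pics; cat > h.py <<'E'
import numpy as np, cv2
from bench import robot
from scipy.spatial.transform import Rotation as Ro
def cam(n, st=None):
    c=robot.camera_info(n); f=200/np.tan(np.radians(c["fov_y"])/2)
    K=np.array([[f,0,c["cx"]],[0,f,c["cy"]],[0,0,1]]); d=np.array(c["dist_coeffs"],float)
    if n=="wrist":
        T=np.array(c["tool_from_camera"]); Rt=Ro.from_euler("xyz",st["ee_rot"],degrees=True).as_matrix()
        Rwc=Rt@T[:3,:3]; p=Rt@T[:3,3]+np.array(st["position"])
        return K,d,Rwc.T,-Rwc.T@p
    return K,d,np.array(c["R"]),np.array(c["t"])
def ray(C,px):
    K,d,R,t=C; u=cv2.undistortPoints(np.array([[px]],float),K,d)[0,0]
    return -R.T@t, R.T@np.array([u[0],u[1],1.])
def onz(C,px,z):
    o,v=ray(C,px); return o+v*(z-o[2])/v[2]
def tri(obs):
    A=np.zeros((3,3));b=np.zeros(3)
    for C,px in obs:
        o,v=ray(C,px); v=v/np.linalg.norm(v); P=np.eye(3)-np.outer(v,v); A+=P;b+=P@o
    X=np.linalg.solve(A,b)
    e=[np.linalg.norm(np.cross(X-ray(C,p)[0],ray(C,p)[1]/np.linalg.norm(ray(C,p)[1]))) for C,p in obs]
    return X,max(e)
def proj(C,X):
    K,d,R,t=C; return cv2.projectPoints(np.array([X],float),cv2.Rodrigues(R)[0],t,K,d)[0][0,0]
E
python3 - <<'E'
from h import *
np.set_printoptions(precision=1,suppress=True)
ims=[]
st=robot.read_state(); print({k:np.round(v,2) for k,v in st.items()})
obs={}
for n in ("scene","top"):
    im,dep=robot.capture(n); cv2.imwrite(f"pics/{n}0.png",im); np.save(f"{n}0.npy",dep)
    C=cam(n)
    for t in ("valve_axis","lever_grip","pointer_tip","tab_mark","start_button_top"):
        r=robot.pinpoint(t,n)
        print(n,t,[(np.round(x["position"],1),round(x["confidence"],2)) for x in r[:3]])
        if r: obs.setdefault(t,[]).append((C,r[0]["position"]))
for t,o in obs.items():
    if len(o)>1: print(t,*tri(o))
E
```

```text
{'clock': np.float64(0.0), 'q': array([61.7, 24.4,  4.2, 92. , -1.9, 63.6, -3.8]), 'joint_vel': array([-0.1, -0.1,  0. ,  0.1,  0. ,  0. ,  0.1]), 'effort': array([ -0. , -93.6,   3.7, -45.4,  -0.1,   0. ,  -0. ]), 'position': array([ 227.4, -635.1,  223.8]), 'ee_rot': array([-179.9,    0. ,   19.7]), 'force': array([-1. , -0.2, -0.4]), 'torque': array([ 0. , -0. , -0.1]), 'grip_force': np.float64(0.0), 'opening': np.float64(93.75)}
scene valve_axis [(array([387.1, 204.7]), 0.78), (array([312.6, 239.5]), 0.37)]
scene lever_grip [(array([396.8, 165.2]), 0.9), (array([248.4, 208.7]), 0.51)]
scene pointer_tip []
scene tab_mark [(array([406.5, 233.9]), 0.38), (array([313.7, 237.7]), 0.17)]
scene start_button_top [(array([249.2, 205.6]), 0.48)]
top valve_axis [(array([246.6, 151.8]), 0.79)]
top lever_grip [(array([215.8, 198.9]), 0.69)]
top pointer_tip [(array([265.4, 124. ]), 0.82)]
top tab_mark [(array([244.4, 122.5]), 0.6)]
top start_button_top [(array([393.4, 182.7]), 0.64)]
valve_axis [606.3 152.8 147.8] 3.754973303682574
lever_grip [527.9 200.8 153.2] 0.20973497998918095
tab_mark [662.8 163.4 130. ] 1.4612373113461274
start_button_top [556.7 -78.5 176.8] 1.745254840306994
```

View pics/top0.png

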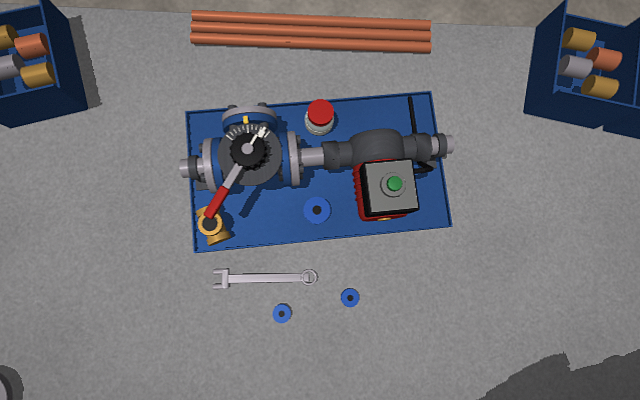

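View pics/scene0.png

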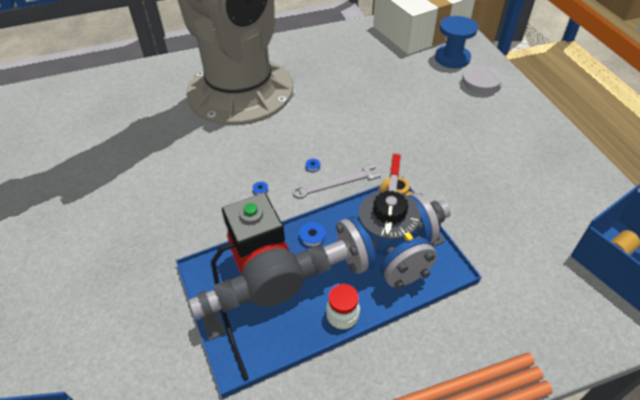

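The scene shows the real lever's red end at top px (215,199) and scene px (397,165). The ring is at top (247,150), the pointer tip at (265,126), the yellow tab at (246,120) and the green button at (394,183). Candidates:
- **Lever:** the red jar cap at (320,110) and the red motor at (375,210) are not it.
- **Button:** there is only one green button.
- **Tab:** the brass fittings in the bins are not it.

The choice is the lever on the blue valve. I'll check it with a close wrist view.

```bash
python3 - <<'E'
from h import *
np.set_printoptions(precision=3,suppress=True)
c=robot.camera_info("wrist");print(np.array(c["tool_from_camera"]),c["fov_y"])
st=robot.read_state();R=Ro.from_euler("xyz",st["ee_rot"],degrees=True).as_matrix()
print(R.T@(np.array([500,140,300])-st["position"]))
# top-down tray corners at rim height 20
C=cam("top")
P=[onz(C,p,20)[:2] for p in [(186,111),(432,93),(451,226),(195,252)]]
print(P)
E
```

```text
[[   0.      -0.966   -0.258   75.283]
 [   1.      -0.       0.001    0.078]
 [  -0.001   -0.258    0.966 -159.775]
 [   0.       0.       0.       1.   ]] 64.17877304421812
[ 517.929 -638.256  -75.481]
[array([721.813, 296.643]), array([ 778.531, -200.013]), array([ 505.585, -230.204]), array([444.874, 261.244])]
```

```bash
python3 -m creep '[[[27,-30,-6,0,0],[27,-30,-6,0,0],[27,-30,-6,0,0],[27,-30,-6,0,0],[27,-30,-6,0,0]]]'
python3 -m creep '[[[27,-30,-6,0,0],[27,-30,-6,0,0],[27,-30,-6,0,0],[27,-30,-6,0,0],[27,-30,-6,0,0]]]'
python3 -m creep '[[[27,-30,-6,0,0],[27,-30,-6,0,0],[27,-30,-6,0,0],[27,-30,-6,0,0],[27,-30,-6,0,0]]]'
```

```text
clock: 1.02
position: [304.4, -446.9, 254.8]
ee_rot: [180.0, 0.0, 19.7]
force: [1.7, 0.4, 1.1]
opening: 93.9
grip_force: 0.0
clock: 1.43
position: [380.9, -260.2, 285.1]
ee_rot: [180.0, -0.0, 19.7]
force: [1.3, -0.5, -1.0]
opening: 94.1
grip_force: 0.0
clock: 1.85
position: [457.4, -73.4, 315.2]
ee_rot: [180.0, -0.0, 19.7]
force: [1.5, -0.5, 0.1]
opening: 93.9
grip_force: 0.0
```

```bash
cat > w.py <<'E'
from h import *
import sys,pickle
np.set_printoptions(precision=1,suppress=True)
def look(tag,targets):
    st=robot.read_state(); im,dep=robot.capture("wrist"); cv2.imwrite(f"pics/{tag}.png",im)
    C=cam("wrist",st); o={}
    for t in targets:
        r=robot.pinpoint(t,"wrist")
        print(t,[(np.round(x["position"],1),round(x["confidence"],2)) for x in r[:2]])
        if r: o[t]=r[0]["position"]
    pickle.dump((C,o),open(f"{tag}.pkl","wb")); print(st["position"],st["ee_rot"])
    return C,o,im,dep
E
python3 - <<'E'
from w import *
C,o,im,dep=look("wb0",["start_button_top"])
if o: print(onz(C,o["start_button_top"],176))
E
python3 -m creep '[[[26,-31,0,1,0],[23,-33,0,1,0],[20,-35,0,1,0],[17,-36,0,1,0],[30,-15,0,0,0]]]'
python3 - <<'E'
from w import *
Z=dict(valve_axis=150,lever_grip=150,pointer_tip=136,tab_mark=133.5)
C,o,im,dep=look("wv0",list(Z))
for k,p in o.items(): print(k,onz(C,p,Z[k]))
E
```

```text
start_button_top [(array([369.6, 101.4]), 0.97), (array([129.6,  72.9]), 0.55)]
[457.4 -73.4 315.2] [180.   -0.   19.7]
[556.4 -81.9 176. ]
clock: 2.37
position: [541.0, 94.7, 315.4]
ee_rot: [-180.0, -0.1, -0.3]
force: [0.6, 1.0, 1.0]
opening: 93.9
grip_force: 0.0
valve_axis [(array([264.2, 125.5]), 0.59)]
lever_grip [(array([224.7, 210.8]), 0.95)]
pointer_tip []
tab_mark [(array([255.2,  71.7]), 0.4)]
[541.   94.7 315.4] [-180.    -0.1   -0.3]
valve_axis [610.2 153.5 150. ]
lever_grip [522.2 200.2 150. ]
tab_mark [662.7 163.  133.5]
```

```bash
python3 -m creep '[[[-5,-25,0,0,0],[-5,-30,0,0,0]]]'
python3 - <<'E'
from w import *
Z=dict(valve_axis=150,lever_grip=150,pointer_tip=136,tab_mark=133.5)
C,o,im,dep=look("wv1",list(Z))
for k,p in o.items(): print(k,onz(C,p,Z[k]))
import pickle
C0,o0=pickle.load(open("wv0.pkl","rb"))
for k in o:
    if k in o0: print("tri",k,*tri([(C,o[k]),(C0,o0[k])]))
Cb,ob=pickle.load(open("wb0.pkl","rb"))
k="start_button_top"; Ct=cam("top"); Cs=cam("scene"); print(k,*tri([(Cb,ob[k]),(Ct,(393.4,182.7)),(Cs,(249.2,205.6))]))
E
```

```text
clock: 2.78
position: [532.4, 141.7, 314.7]
ee_rot: [179.9, -0.0, -0.5]
force: [0.4, -0.0, 0.1]
opening: 94.0
grip_force: 0.0
valve_axis [(array([309.6, 114.6]), 0.89)]
lever_grip [(array([267.8, 203. ]), 0.67)]
pointer_tip [(array([332.6,  71.5]), 0.79), (array([300.6,  60. ]), 0.66)]
tab_mark [(array([300.4,  60.3]), 0.68), (array([334.4,  67.8]), 0.46)]
[532.4 141.7 314.7] [179.9  -0.   -0.5]
valve_axis [611.7 154.6 150. ]
lever_grip [522.3 200.4 150. ]
pointer_tip [653.2 131.6 136. ]
tab_mark [664.2 163.5 133.5]
tri valve_axis [610.9 154.6 144.9] 0.864793993269236
tri lever_grip [522.1 200.5 149.3] 0.06568140067505342
tri tab_mark [663.5 163.3 132.8] 0.8020893226613836
start_button_top [556.6 -79.7 176.7] 2.836436340798175
```

View pics/wv1.png

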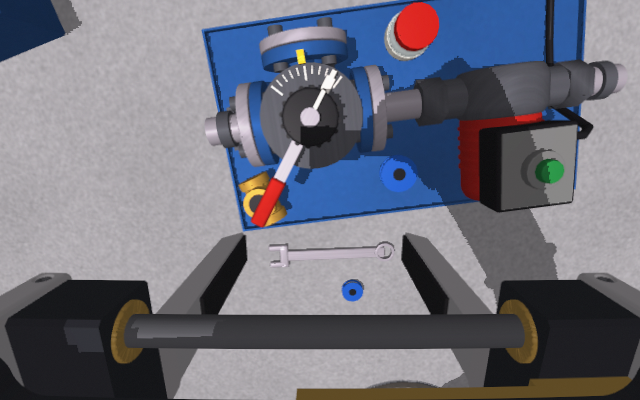

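```bash
python3 -m creep '[[[2,-40,0,0,1],[2,-40,0,0,1],[0,-8,0,0.5,1],[0,0,20,1,1],[0,0,20,1,1]]]' 20
python3 -m creep '[[[0,0,20,1,1],[0,0,20,1,1],[0,0,15,1,1],[0,0,0,0,1],[0,0,0,0,1]]]'
```

```text
clock: 3.45
position: [537.4, 231.9, 274.7]
ee_rot: [-180.0, -0.1, -12.9]
force: [0.6, 0.2, -1.2]
opening: 64.2
grip_force: 0.0
clock: 3.87
position: [536.8, 231.1, 219.5]
ee_rot: [179.9, 0.0, -27.7]
force: [-0.4, 0.8, 1.4]
opening: 30.8
grip_force: 0.0
```

```bash
python3 - <<'E'
from w import *
Z=dict(lever_grip=150,pointer_tip=136,tab_mark=133.5)
C,o,im,dep=look("wv2",list(Z))
for k,p in o.items(): print(k,onz(C,p,Z[k]))
print(robot.read_state()["opening"])
E
```

```text
lever_grip [(array([369.5, 216.9]), 0.93)]
pointer_tip [(array([375.7,   5. ]), 0.71)]
tab_mark [(array([324.9,  15.2]), 0.78)]
[536.8 231.1 219.5] [179.9   0.  -27.7]
lever_grip [524.1 198.8 150. ]
pointer_tip [654.  129.5 136. ]
tab_mark [665.  163.  133.5]
14.581447427802324
```

View pics/wv2.png

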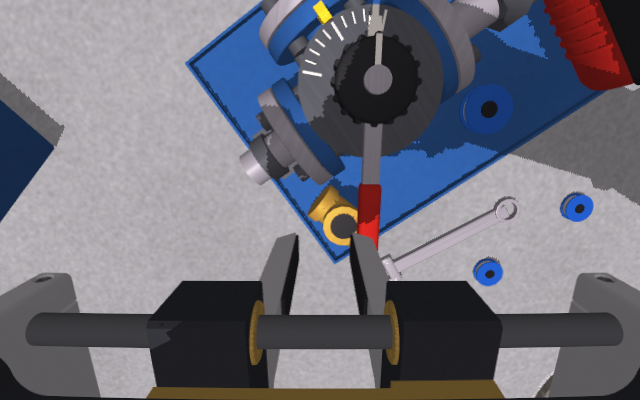

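The view shows the red lever bar at (369,215), the pointer towards (378,10) and the tab at (323,12). The fingers are still closing on the lever's back side. I'll let them close, descend, then push.

```bash
python3 -m creep '[[[0,0,0,0,1],[0,0,0,0,1],[0,0,0,0,1],[0,0,20,0,1],[0,0,20,0,1]]]'
python3 -m creep '[[[0,0,20,0,1],[0,0,2,0,1],[0,6,0,0,1],[0,0,0,0,1]]]'
```

```text
clock: 4.48
position: [537.5, 232.5, 180.0]
ee_rot: [-179.9, -0.1, -27.7]
force: [1.0, 0.4, -0.1]
opening: 0.4
grip_force: 0.0
clock: 4.82
position: [533.8, 226.5, 158.3]
ee_rot: [180.0, -0.0, -27.7]
force: [0.4, -0.5, 0.3]
opening: 0.3
grip_force: 0.0
```

```bash
python3 -m creep '[[[0,4,0,0,1],[0,4,0,0,1],[-1.2,6.1,0,-0.7,1],[-1.2,6.1,0,-0.7,1],[-1.2,6.1,0,-0.7,1]]]'
python3 -m creep '[[[-1.2,6.1,0,-0.7,1],[-1.2,6.1,0,-0.7,1],[-1.2,6.1,0,-0.7,1],[-1.2,6.1,0,-0.7,1],[0,0,0,0,1]]]'
python3 - <<'E'
from w import *
Z=dict(valve_axis=150,lever_grip=150,pointer_tip=136,tab_mark=133.5)
C,o,im,dep=look("wv3",list(Z))
for k,p in o.items(): print(k,onz(C,p,Z[k]))
for n in ("top","scene"):
  im,dep=robot.capture(n); cv2.imwrite(f"pics/{n}3.png",im); c=cam(n)
  for k in Z:
    for r in robot.pinpoint(k,n)[:2]: print(n,k,np.round(r["position"],1),round(r["confidence"],2),onz(c,r["position"],Z[k]))
E
```

```text
clock: 5.23
position: [520.1, 205.3, 158.7]
ee_rot: [-179.8, -0.1, -17.0]
force: [4.4, 4.6, -2.0]
opening: 0.4
grip_force: 2.7
clock: 5.65
position: [510.2, 181.1, 158.6]
ee_rot: [-180.0, -0.1, -3.0]
force: [-0.3, -0.4, 0.5]
opening: 0.5
grip_force: 0.0
valve_axis [(array([367.4,  67. ]), 0.9)]
lever_grip [(array([360.2, 247.2]), 0.72)]
pointer_tip []
tab_mark []
[510.2 181.1 158.6] [-180.    -0.1   -3. ]
valve_axis [609.  154.3 150. ]
lever_grip [513.9 160.2 150. ]
top valve_axis [246.3 148.3] 0.63 [612.7 156.9 150. ]
top pointer_tip [252.  122.3] 0.76 [662.  151.3 136. ]
top pointer_tip [246.8 151.9] 0.3 [610.5 157.7 136. ]
top tab_mark [245.1 122.9] 0.37 [661.4 163.1 133.5]
scene valve_axis [387.9 207.3] 0.65 [613.3 147.  150. ]
scene pointer_tip [396.6 230.6] 0.79 [654.8 146.5 136. ]
scene tab_mark [409.5 230.5] 0.62 [659.9 168.2 133.5]
```

View pics/wv3.png

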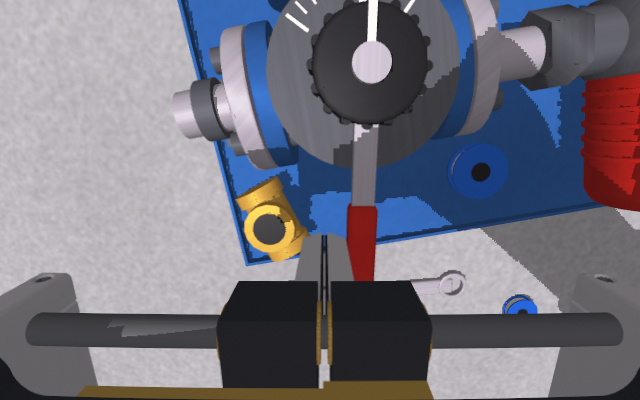

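The lever now stands at about 176.7° with pushing on track, with the red end at (362,245) and the ring centre at (371,62). About 12° remain, so I'll push 9.6°, then back off and measure.

```bash
python3 -m creep '[[[-1.1,5.6,0,-0.64,1],[-1.1,5.6,0,-0.64,1],[-1.1,5.6,0,-0.64,1],[0,0,0,0,1],[0,-12,0,0,1]]]'
python3 -m creep '[[[0,-4,-30,0,1],[10,10,-40,0,1],[10,10,-40,0,1],[10,5,-20,0,1],[0,0,0,0,1]]]'
cat > m.py <<'E'
from w import *
Z=dict(valve_axis=150,lever_grip=150,pointer_tip=136,tab_mark=133.5)
def m(tag):
    C,o,im,dep=look(tag,list(Z)); P={k:onz(C,p,Z[k]) for k,p in o.items()}
    for k in P: print(k,P[k])
    a=np.array([609,155.])
    for k in P:
        if k!="valve_axis": d=P[k][:2]-a; print(k,np.degrees(np.arctan2(d[1],d[0])),np.hypot(*d))
    # crop of scale
    x,y=proj(C,[655,158,134]); x,y=int(x),int(y); s=im[max(0,y-55):y+75,max(0,x-80):x+80]
    cv2.imwrite(f"pics/{tag}c.png",cv2.resize(s,None,fx=4,fy=4,interpolation=cv2.INTER_CUBIC)); print("crop origin",max(0,x-80),max(0,y-55))
E
python3 -c "
from m import *
m('wv4')"
```

```text
clock: 6.82
position: [505.5, 175.2, 157.4]
ee_rot: [179.9, 0.0, 6.2]
force: [0.0, 0.5, -1.2]
opening: 0.6
grip_force: 0.0
clock: 7.23
position: [540.1, 160.6, 290.9]
ee_rot: [-179.9, -0.4, 6.2]
force: [-0.3, 0.4, -1.0]
opening: 0.5
grip_force: 0.0
valve_axis [(array([335.7, 125.9]), 0.75)]
lever_grip [(array([338.2, 228.7]), 0.6)]
pointer_tip [(array([339. ,  69.6]), 0.79)]
tab_mark [(array([334.5,  68.6]), 0.52), (array([411.2, 195.4]), 0.22)]
[540.1 160.6 290.9] [-179.9   -0.4    6.2]
valve_axis [610.6 157.2 150. ]
lever_grip [511.9 143.  150. ]
pointer_tip [661.2 159.6 136. ]
tab_mark [662.  163.8 133.5]
lever_grip -172.9642521337915 97.79278537061805
pointer_tip 5.064512047448987 52.444851090925184
tab_mark 9.45509369928992 53.757027109719196
crop origin 259 22
```

View pics/wv4c.png

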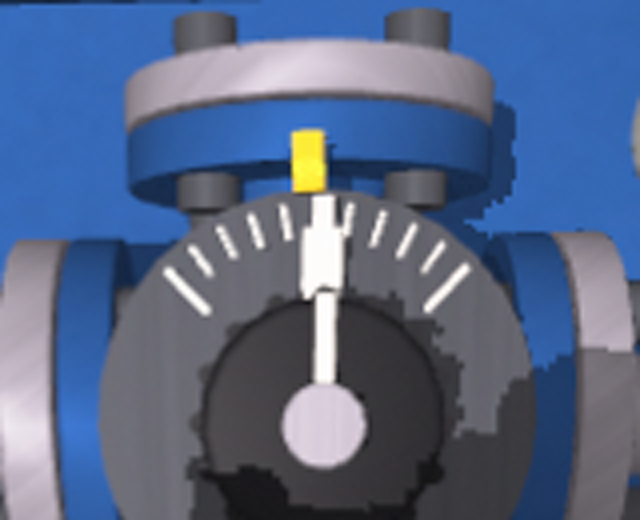

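The crop shows the pointer tip at crop (325,197) and the tab's mid-bottom at (309,190), so the pointer is a few degrees short. I'll fit the centre using the scale marks.

```bash
cat > fit.py <<'E'
from m import *
from scipy.optimize import least_squares
def fit(tag):
    im=cv2.imread(f"pics/{tag}.png"); C,_=pickle.load(open(tag+".pkl","rb")); g=im.astype(int)
    x,y=map(int,proj(C,[650,158,132])); M=np.zeros(im.shape[:2],bool); M[max(0,y-40):y+45,x-55:x+55]=1
    wh=M&(g.min(2)>185); ye=M&(g[...,2]>150)&(g[...,1]>120)&(g[...,0]<90)
    n,l,s,c=cv2.connectedComponentsWithStats(wh.astype(np.uint8))
    mk=[]; pt=None
    for i in range(1,n):
        w=onz(C,c[i],130)[:2]; r=np.hypot(*(w-[609,155]))
        if 8<s[i,4]<60 and 40<r<52: mk.append(w)
    yy,xx=np.nonzero(ye); T=np.array([onz(C,p,133.5)[:2] for p in zip(xx,yy)])
    mk=np.array(mk); print(len(mk),"marks; yellow px",len(T))
    cen=np.array([609,155.])
    a0=np.degrees(np.arctan2(*(mk-cen).T[::-1])); k=np.round((a0-7)/9)
    print(k, np.round(np.hypot(*(mk-cen).T),1))
    long_=np.abs(k)==5
    def res(q):
        r=np.where(long_,q[4],q[3]); a=np.radians(q[2]+9*k)
        return np.r_[mk[:,0]-q[0]-r*np.cos(a),mk[:,1]-q[1]-r*np.sin(a)]
    S=least_squares(res,[609,155,7,47,45],loss="soft_l1"); q=S.x; print("cx cy yaw r rl",q,"rms",np.sqrt(np.mean(res(q)**2)))
    d=T.mean(0)-q[:2]; ta=np.degrees(np.arctan2(d[1],d[0])); print("tab ang",ta,"r",np.hypot(*d))
    yy,xx=np.nonzero(M&(g.min(2)>150)); W=np.array([onz(C,p,136)[:2] for p in zip(xx,yy)])-q[:2]
    r=np.hypot(*W.T); a=np.degrees(np.arctan2(W[:,1],W[:,0]))
    for lo,hi in ((30,38),(38,44),(44,48),(48,53)):
        s_=(r>lo)&(r<hi); 
        guess=np.median(a[s_&(abs(a-ta)<8)]); s2=s_&(abs(a-guess)<5.5); print("pointer",lo,hi,a[s2].mean(),s2.sum())
    x,y=proj(C,[q[0],q[1],150]); print("axis px",x,y)
E
python3 -c "
from fit import *
fit('wv4')"
```

```text
9 marks; yellow px 110
[ 1. -2.  2.  3. -3. -4.  4.  5. -5.] [47.  47.8 46.7 47.2 47.7 48.4 46.9 43.7 45. ]
cx cy yaw r rl [609.4 154.    7.2  47.1  44.1] rms 0.17819225126998545
tab ang 9.09365404032209 r 59.02658850201083
pointer 30 38 7.609381343273349 59
pointer 38 44 7.18373894367025 59
pointer 44 48 5.57978515629577 28
pointer 48 53 5.578416429590123 25
axis px 339.03802461790013 127.5706137427246
```

```bash
sed -i 's/for lo,hi in ((30,38),(38,44),(44,48),(48,53))/for lo,hi,wd in ((30,33,14),(33,36,13),(36,39,12),(39,42,10),(47,52,5))/; s/abs(a-ta)<8/abs(a-ta)<14/; s/abs(a-guess)<5.5/abs(a-guess)<wd/; s/a\[s2\].mean()/a[s2].mean(),a[s2].min(),a[s2].max()/' fit.py
python3 -c "
from fit import *
fit('wv4')
fit('wv1')" | grep -v k
```

```text
[ 1. -2.  2.  3. -3. -4.  4.  5. -5.] [47.  47.8 46.7 47.2 47.7 48.4 46.9 43.7 45. ]
cx cy yaw r rl [609.4 154.    7.2  47.1  44.1] rms 0.17819225126998545
tab ang 9.09365404032209 r 59.02658850201083
pointer 30 33 6.436814266375274 -2.7107313489532614 14.504954085766718 27
pointer 33 36 5.870527883864121 -2.191887756225754 13.878124979993213 38
pointer 36 39 5.951446436130046 -1.5106782664869238 13.345499387511511 39
pointer 39 42 6.017208925177231 -0.7468428780906691 12.748593352215075 33
pointer 47 52 5.578955266308704 2.7791579215430326 8.384983362889871 31
axis px 339.03802461790013 127.5706137427246
[-0. -1. -2.  1.  2.  3. -5.  4.  5.] [44.8 47.1 47.9 47.2 47.  46.6 45.2 46.7 43.3]
cx cy yaw r rl [609.5 153.9   7.3  46.8  44. ] rms 0.5690137589364495
tab ang 8.994812889759887 r 58.984016854296414
  return _methods._mean(a, axis=axis, dtype=dtype,
  ret = ret.dtype.type(ret / rcount)
fit.py:27: RuntimeWarning: Mean of empty slice.
  guess=np.median(a[s_&(abs(a-ta)<14)]); s2=s_&(abs(a-guess)<wd); print("pointer",lo,hi,a[s2].mean(),a[s2].min(),a[s2].max(),s2.sum())
Traceback (most recent call last):
  File "fit.py", line 27, in fit
    guess=np.median(a[s_&(abs(a-ta)<14)]); s2=s_&(abs(a-guess)<wd); print("pointer",lo,hi,a[s2].mean(),a[s2].min(),a[s2].max(),s2.sum())
                                                                                                       ~~~~~~~~~^^
ValueError: zero-size array to reduction operation minimum which has no identity
```

Pointer is at 5.9° and the tab at 9.05°, so I need +3.1°. I'll go back the same way and push that far.

```bash
python3 -m creep '[[[-30,-21,0,0,1],[0,0,40,0,1],[0,0,40,0,1],[0,0,40,0,1],[0,0,10,0,1]]]'
python3 -m creep '[[[0,6,0,0,1],[0,6,0,0,1],[-0.5,2.7,0,-0.31,1],[-0.6,2.8,0,-0.31,1],[0,0,0,0,1]]]'
python3 -m creep '[[[0,-12,0,0,1],[0,-4,-30,0,1],[10,10,-40,0,1],[10,10,-40,0,1],[10,5,-20,0,1]]]'
python3 -m creep '[[[0,0,0,0,1]]]'
python3 -c "
from fit import *
m('wv5')
fit('wv5')"
```

```text
clock: 7.9
position: [501.1, 176.4, 150.4]
ee_rot: [179.9, 0.4, 6.5]
force: [-1.3, -0.5, -1.4]
opening: 0.8
grip_force: 0.0
clock: 8.32
position: [506.7, 159.8, 158.3]
ee_rot: [-180.0, -0.2, 9.6]
force: [-0.2, 1.5, -1.2]
opening: 0.5
grip_force: 0.7
clock: 8.73
position: [538.0, 156.8, 290.8]
ee_rot: [-180.0, -0.3, 9.5]
force: [0.9, 0.2, -0.4]
opening: 0.5
grip_force: 0.0
clock: 8.82
position: [539.9, 156.7, 290.9]
ee_rot: [-180.0, -0.5, 9.4]
force: [-0.8, -0.8, -0.5]
opening: 0.2
grip_force: 0.0
valve_axis [(array([336.7, 127.5]), 0.71), (array([268. , 196.7]), 0.58)]
lever_grip [(array([337.5, 224.8]), 0.67)]
pointer_tip [(array([338.8,  71.5]), 0.95), (array([271.3, 199.4]), 0.44)]
tab_mark [(array([340.5,  65.6]), 0.55)]
[539.9 156.7 290.9] [-180.    -0.5    9.4]
valve_axis [609.5 156.  150. ]
lever_grip [517. 139. 150.]
pointer_tip [659.6 162.2 136. ]
tab_mark [665.3 161.5 133.5]
lever_grip -170.13352166052016 93.4311049697826
pointer_tip 8.152884832368077 51.102335663812404
tab_mark 6.618318974577 56.68439910744033
crop origin 262 22
10 marks; yellow px 116
[ 1.  2. -1. -2.  3. -3.  4. -4.  5. -5.] [47.3 47.  47.5 47.1 46.9 47.4 46.6 47.6 43.8 44.7]
cx cy yaw r rl [609.4 154.4   6.8  46.9  44. ] rms 0.09365048305232364
tab ang 8.769606090672049 r 59.08950050881837
pointer 30 33 8.54799535609601 -0.7616863066829385 16.753862709816296 35
pointer 33 36 7.849484964846098 -0.17107372199491971 16.017171283882455 34
pointer 36 39 8.346193984349147 0.8357323867823306 15.561070869923292 39
pointer 39 42 8.26473645403343 1.469440126699975 15.168476323816158 38
pointer 47 52 8.215462424148406 5.278675403499733 10.846186036082024 29
axis px 338.4400306737184 127.88603270564448
```

View pics/wv5c.png

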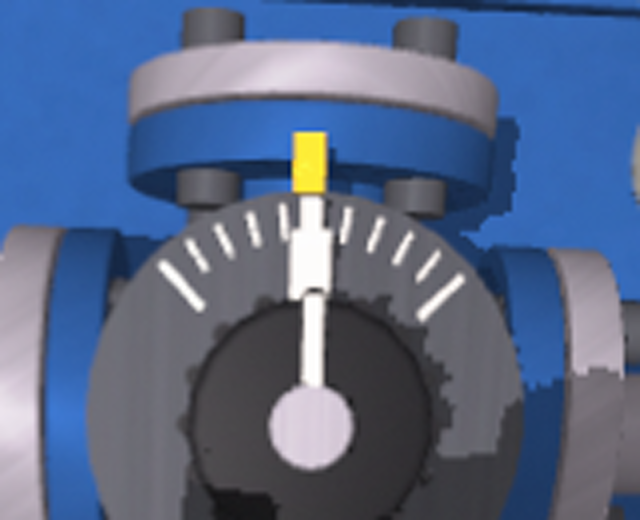

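The pointer tip is at crop (312,197), the tab's middle at (310,190) and the hub at (312,427). They line up within about 0.5° by the fit. Now the button, at about (557,-80).

```bash
python3 -m creep '[[[-4,40,0,0,1],[-4,40,0,0,1],[-4,40,0,0,1],[-4,40,0,0,1],[-4,40,0,0,1]]]'
python3 -m creep '[[[-2,36,0,0,1],[0,0,30,0,1],[0,0,30,0,1],[0,0,20,0,1],[0,0,0,0,1]]]'
python3 - <<'E'
from w import *
C,o,im,dep=look("wb6",["start_button_top"])
if o: print(onz(C,o["start_button_top"],176))
E
```

```text
clock: 9.48
position: [548.9, -45.7, 284.0]
ee_rot: [-180.0, 0.1, 9.6]
force: [0.5, -0.3, 0.1]
opening: 0.4
grip_force: 0.0
clock: 9.9
position: [551.0, -79.7, 200.1]
ee_rot: [-179.9, 0.4, 9.6]
force: [-1.1, 1.0, 0.6]
opening: 0.6
grip_force: 0.0
start_button_top [(array([323.3, 236.7]), 0.61), (array([238. ,  12.1]), 0.17)]
[551.  -79.7 200.1] [-179.9    0.4    9.6]
[555.9 -78.7 176. ]
```

View pics/wb6.png

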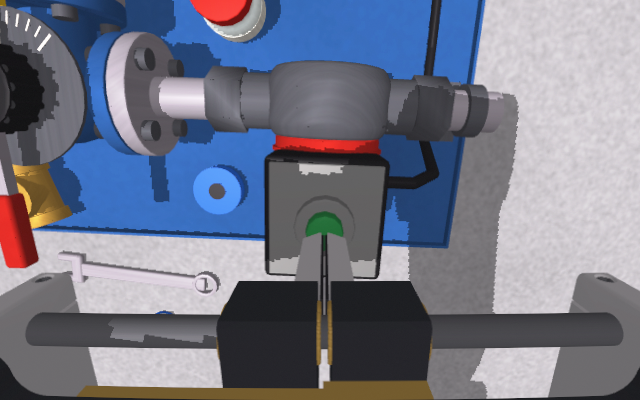

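The green button shows at (323,228), directly under the fingertips and slightly ahead. I'll shift 5 mm forward and press.

```bash
python3 -m creep '[[[5,0,0,0,1],[0,0,4,0,1],[0,0,3,0,1],[0,0,2,0,1],[0,0,0,0,1]]]'
python3 -m creep '[[[0,0,2,0,1],[0,0,1,0,1],[0,0,0,0,1],[0,0,0,0,1]]]'
```

```text
clock: 10.42
position: [558.6, -79.3, 195.5]
ee_rot: [-180.0, 0.0, 9.6]
force: [-0.6, -0.4, 0.3]
opening: 0.5
grip_force: 0.0
clock: 10.75
position: [558.7, -79.3, 192.8]
ee_rot: [180.0, -0.0, 9.5]
force: [-0.3, -0.0, 2.6]
opening: 0.5
grip_force: 1.4
```

```bash
python3 -m creep '[[[0,0,2,0,1],[0,0,1,0,1],[0,0,0,0,1]]]'; python3 -m creep '[[[0,0,1,0,1],[0,0,1,0,1],[0,0,0,0,1]]]'
```

```text
clock: 11.0
position: [558.8, -79.3, 189.6]
ee_rot: [180.0, -0.0, 9.5]
force: [-0.7, -0.8, 4.3]
opening: 0.7
grip_force: 2.3
clock: 11.25
position: [558.9, -79.3, 188.9]
ee_rot: [180.0, -0.0, 9.5]
force: [-9.0, 0.7, 23.1]
opening: 0.3
grip_force: 11.2
```

The force jumped to 23 N, so the button has reached its end stop. I'll let it go, rise and check.

```bash
python3 -m creep '[[[0,0,-5,0,1],[0,0,-20,0,1],[0,0,-40,0,1],[-20,-30,-20,0,1],[-20,-35,0,0,1]]]'
python3 -m creep '[[[0,-40,0,0,1],[0,-40,0,0,1],[0,-38,0,0,1],[0,-30,-15,0,1],[0,0,0,0,1]]]'
python3 -c "
from fit import *
m('wv7')
im,d=robot.capture('top'); cv2.imwrite('pics/top7.png',im)
fit('wv7')"
```

```text
clock: 11.67
position: [510.1, -22.6, 276.2]
ee_rot: [179.9, -0.3, 9.3]
force: [0.7, 1.6, 0.6]
opening: 0.1
grip_force: 0.0
clock: 12.08
position: [483.0, 130.4, 289.7]
ee_rot: [-179.9, -0.2, 10.0]
force: [0.4, -0.3, 0.5]
opening: 0.6
grip_force: 0.0
valve_axis [(array([321.1,  54.1]), 0.57)]
lever_grip [(array([319.7, 165.7]), 0.68), (array([434.5,  10.9]), 0.41)]
pointer_tip []
tab_mark []
[483.  130.4 289.7] [-179.9   -0.2   10. ]
valve_axis [610.8 155.3 150. ]
lever_grip [514.5 139.9 150. ]
lever_grip -170.92952497320078 95.69145653452942
crop origin 246 0
9 marks; yellow px 0
[-1.  2.  3. -2. -3.  4. -4.  5. -5.] [47.3 47.  47.3 47.4 47.6 46.9 47.9 43.3 44.7]
cx cy yaw r rl [609.5 154.3   7.   47.   43.7] rms 0.12440848127065612
tab ang nan r nanfit.py:22: RuntimeWarning: Mean of empty slice.
  d=T.mean(0)-q[:2]; ta=np.degrees(np.arctan2(d[1],d[0])); print("tab ang",ta,"r",np.hypot(*d))
  ret = ret.dtype.type(ret / rcount)
  return _methods._mean(a, axis=axis, dtype=dtype,
fit.py:27: RuntimeWarning: Mean of empty slice.
  guess=np.median(a[s_&(abs(a-ta)<14)]); s2=s_&(abs(a-guess)<wd); print("pointer",lo,hi,a[s2].mean(),a[s2].min(),a[s2].max(),s2.sum())
Traceback (most recent call last):
  File "fit.py", line 27, in fit
    guess=np.median(a[s_&(abs(a-ta)<14)]); s2=s_&(abs(a-guess)<wd); print("pointer",lo,hi,a[s2].mean(),a[s2].min(),a[s2].max(),s2.sum())
                                                                                                       ~~~~~~~~~^^
ValueError: zero-size array to reduction operation minimum which has no identity
```

View pics/wv7.png

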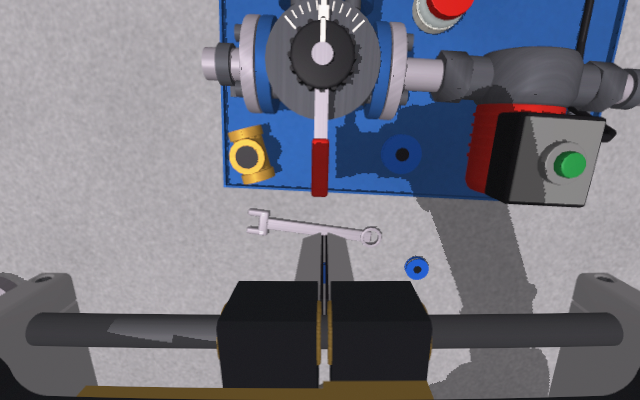

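The view shows the button out again at (570,165). The lever is at (320,168), unchanged since the setting, with the loose things in place and the arm clear. I'll hand in.

```bash
python3 -c "
from bench import robot
print(robot.close_job())"
```

```text
the job is handed in; nothing more can be done
None
```

The valve pointer stands within about 0.5° of the yellow tab's middle by my camera fit; the green start button was then pressed to its stop and let go, and the job was handed in at about 12 s (no verdict was shown).

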